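Dispense one queue token and nudge it onto the blue spot

ROBOT

A 6-joint arm with a two-finger parallel gripper is mounted at the origin on a cart in front of the work surface, level with it; the furniture and walls round the work are solid. World frame = base frame: x ahead of the robot, y to its left, z up, the work surface at z = 0. Lengths are in mm, angles in degrees, forces in N, time in s.
With the tool pointing down it reaches from about 325 to 775 mm from the base axis. Payload 9.3 kg.
Tool frame: the origin (TCP) lies between the finger pads; the fingertips stand 8 mm ahead of it and the grasp point (between the pads) lies 11 mm behind it; z points along the fingers, x is the direction in which the jaws open and shut, and the axes are right-handed (so a half turn about z gives the same grasp; the last joint's range is limited). The gripper opens to 85 mm and grips with 20 to 120 N. Pads are 22 mm wide; open, the fingers measure 114 mm over their backs; the gripper's body (76 mm by 85 mm) begins 54 mm behind the grasp point. The pads swing forward as they close: fully open they stand 13 mm farther back than shut.
Start: joints at [-81.108, 14.817, 1.232, 76.415, 0, 81.257], TCP at [166.623, -524.15, 208.079] pointing down, gripper open.
Joint ranges: [-174.27, 174.27], [-52.1, 104.24], [-59.71, 78.15], [-110.17, 111.67], [-87.03, 83.33], [-180, 180]. Speed limits (degrees/s): [127.2, 127.2, 159.86, 180, 180, 180].

INTERFACE

Orientations are given as [roll, pitch, yaw] about the fixed x, y, z axes, in that order (R = Rz(yaw) Ry(pitch) Rx(roll)).
In Python, from bench import monitor, imaging, arm gives the robot as it stands.
- The arm moves only by the shell command python3 -m handwheel 'ROWS' [OPENING] [FORCE]. ROWS is JSON, a list that holds one entry, the list of rows, each a list of 6 numbers: the shift along the world's x, y, z in units of 25 cm (1.0 is 25 cm), then the turn, a rotation vector about the world's x, y, z in units of 45 degrees (1.0 is 45 degrees). In form: [[[tx, ty, tz, wx, wy, wz], ...]]. A call has 1 to 8 rows; each row is the pose to reach, as a shift and turn from the pose commanded when the call began; what a row does not reach only later rows make up. A row lasts 1/8 s, in which the tool goes at most 62.5 mm and 10.7 degrees, less where a joint would pass 70% of its speed; a pose out of reach is approached as far as the arm can. A call with a number of a shift or a turn outside -1 to 1 is refused whole. A call with a gripper value outside its range is refused whole. OPENING is the closure, from 0 (fully open) to 1 (shut), set as the call begins (- or left out, the last holds). The fingers move at their own pace and stop on an object; FORCE is the grip in N (left out, the last holds). Time passes only in rows, so rows that repeat a pose let the fingers close. It gives the time, the measured TCP pose, the force and the opening at its end, in the units of the state.
- monitor.get_state(): the state, without advancing time (a new reading comes with each control period).
- imaging.snapshot(name): name is "side" or "top" or "wrist"; returns the picture (420x560x3 uint8, blue, green, red); there is no depth.
- imaging.camera_info(name): a dict with "K" (3x3 intrinsics, pixels), "k1" (the pictures are not rectified: a ray, as slopes to the right and down, at radius r is drawn at 1 + k1 r^2 times it, then the intrinsics apply), "cam_to_world" (4x4, takes a point from camera to world coordinates). Camera axes: x right, y down, z forward; pixel columns grow to the right and rows downward; lengths in mm; the calibration is good to about 2 mm. A picture is of the moment at which its call begins: read the wrist's pose just before it. camera_info takes no time and is no camera call; for the wrist camera it gives the pose at the moment of the call.
- arm.hand_in(): hands the job in, once; it reports no verdict.
The state is a dict: "time_s": time; "joint_pos": joint angles; "joint_vel": joint speeds; "effort": joint torques, N m; "tcp_pos": TCP position; "ee_rot": TCP orientation; "contact_force": force on the tool from outside, world axes, zero at the start; "wrist_torque": the same for the moment, N m; "width": finger opening in mm.
Only numpy, scipy, OpenCV 4.12 (cv2) and the standard library are available. Lean on these libraries where they do the work, as an engineer would, in place of code of your own. Each camera call takes 0.05 s, during which the arm holds its last target.

TASK

Issue the next queue token: press the black plunger of the white dispenser fully down once and let it come back up, so that exactly one green token slides out. Then nudge that token gently along the desk with a fingertip or the outside of the fingers until it lies flat and wholly on the blue round spot. Do not pinch, lift or bear down on the token, and leave the other tokens in the dispenser and the phone, pen and tubes where they are.

Things in the scene. Friction and masses are not known exactly. Their poses are not given: they have to be found in the camera images.
- dispenser: White token dispenser, fixed. Origin at desk level on the axis of its 55 mm square, 62 mm high magazine. Tokens leave at desk level along its own -x. Housing behind, x = 26 to 118 mm, 60 wide, 58 high; 4 mm flanges out to y = +-42 mm. A full press drives the lowest token out until its centre is about 67 mm from the origin along -x (more if pressed faster than 0.1 m/s); then the next one drops.
- plunger (a joint): Travel of the plunger, m: 0 up (rest), 0.028 fully down. A spring returns it; force about 4.5 N at the start of the travel and 9 N at the bottom, plus about 1.5 N for damping when pressed at 0.1 m/s. Every further full press puts out another token.
- plunger_top (a point): Centre of the top of the plunger's flat black round cap, 40 mm across; it stands 97 mm above the desk when up, 69 mm when fully down, 72 mm behind the dispenser's origin along the dispenser's +x. Press it straight down.
- exit_slot (a point): Middle of the exit slot in the dispenser's front face, 6 mm above the desk; the slot is 43 mm wide and 15 mm high.
- token_1_center (a point): Centre of the lowest token, the one that comes out: a round flat plastic disc, green with a white middle, 40 mm across, 12 mm thick, about 20 g. The centre is 6 mm above the desk when it lies flat; its z axis is the disc's axis.
- token_2_center (a point): Centre of the second token from the bottom (same disc as token 1), which must stay in the dispenser.
- token_3_center (a point): Centre of the third token, which must stay in the dispenser.
- token_4_center (a point): Centre of the top token, which must stay in the dispenser.
- blue_spot_center (a point): Centre of the blue round spot with a white rim, 110 mm across, a film flat on the desk (no step). It may lie to the left or the right of the dispenser's exit.
- yellow_spot_center (a point): Centre of the yellow round spot, same size, on the other side; not used for this token.
- phone: Phone lying on the desk, 161 x 76 x 10 mm, origin in the middle of its underside. Bystander.
- tube_a_center (a point): Centre, half-way up, of a sample tube with a red cap standing on the desk, 31 mm across, 100 mm high. Bystander, tips easily.
- tube_b_center (a point): Centre, half-way up, of another such sample tube standing on the desk. Bystander.
- pen: Pen lying on the desk, 156 mm long along its y, 12 mm thick; origin in the middle of its underside. Bystander.

How it is judged:
By the outcome, as a careful person would: the job done as asked, in the order asked, and still so for the second after the job is handed in, with the robot touching nothing.
It also fails if it takes over 56 s, if anything falls off the work surface, if the arm or the gripper's body presses on something with over 40 N, if the wrist force passes 120 N, or if a joint passes its speed limit or range.

## Working session

There is one attempt and no reset: what is moved stays moved. The work goes in short steps, Python scripts to look and compute and a shell command to move; the robot and the scene stay as the last step left them, time stands still between calls to the robot, and variables do not carry over. Pictures are saved under pics/ and viewed, and the job is handed in when it is done.

```bash
ls; mkdir -p pics; python3 - <<'E'
from bench import monitor, imaging, arm
import cv2
print(monitor.get_state())
for n in("side","top","wrist"):
    i=imaging.camera_info(n); print(n,i)
    cv2.imwrite(f"pics/{n}0.png",imaging.snapshot(n))
E
```

```text
pics
{'time_s': 0.0, 'joint_pos': array([-8.11111267e+01,  1.48497317e+01,  1.18958844e+00,  7.64156432e+01,
       -1.69409449e-04,  8.12576115e+01]), 'joint_vel': array([-0.04202041,  0.07965973, -0.00501187, -0.0558231 ,  0.03259683,
       -0.01484042]), 'effort': array([-2.44766279e-04, -5.55638838e+01,  3.44528568e+01,  1.35455694e-02,
       -2.18517658e-05, -1.50575573e-06]), 'tcp_pos': array([ 166.54366189, -523.84913247,  207.47478925]), 'ee_rot': array([-1.79988648e+02,  7.49316935e-02, -7.23687307e+01]), 'contact_force': array([ 0.27371155, -0.20271574, -0.24160979]), 'wrist_torque': array([ 0.00030669, -0.00123782,  0.00319046]), 'width': 85.60401623781712}
side {'K': array([[538.52541357,   0.        , 278.55345854],
       [  0.        , 538.52541357, 213.55070345],
       [  0.        ,   0.        ,   1.        ]]), 'k1': 0.03729836002152334, 'cam_to_world': array([[ 9.89999154e-01, -8.62764833e-02,  1.11615607e-01,
         4.33385560e+02],
       [-1.41064420e-01, -5.96541914e-01,  7.90087700e-01,
        -9.13622721e+02],
       [-1.58260037e-03, -7.97931146e-01, 
[... 533 characters left out ...]
-9.20485653e-02, -9.95502869e-01,
         9.22487819e+02],
       [ 0.00000000e+00,  0.00000000e+00,  0.00000000e+00,
         1.00000000e+00]])}
wrist {'K': array([[295.42535449,   0.        , 280.71820309],
       [  0.        , 295.42535449, 209.99051035],
       [  0.        ,   0.        ,   1.        ]]), 'k1': -0.048640407096191565, 'cam_to_world': array([[ 3.02677180e-01, -9.18534131e-01, -2.54325724e-01,
         2.30326708e+02],
       [-9.53090635e-01, -2.92312584e-01, -7.85594935e-02,
        -5.03352181e+02],
       [-2.18303353e-03,  2.66173632e-01, -9.63922628e-01,
         3.73493121e+02],
       [ 0.00000000e+00,  0.00000000e+00,  0.00000000e+00,
         1.00000000e+00]])}
```

View pics/side0.png

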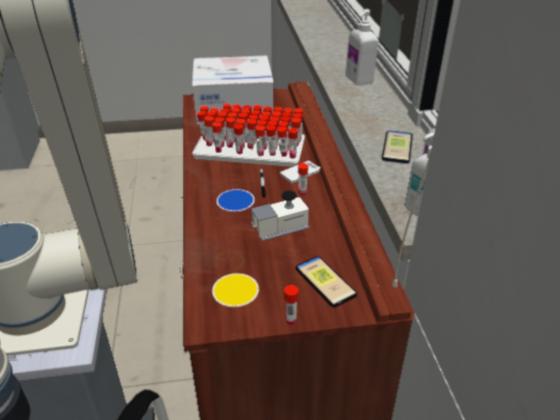

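View pics/top0.png

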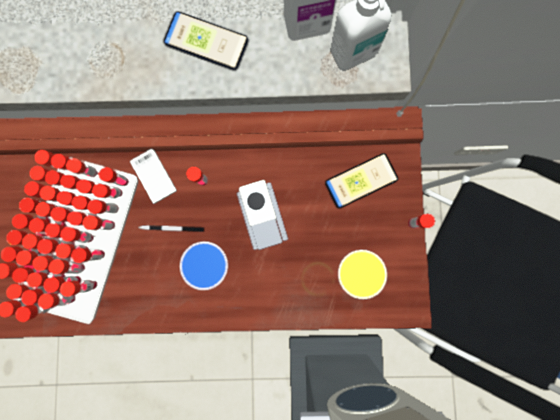

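```bash
cat > h.py <<'E'
import numpy as np, cv2
from bench import monitor, imaging, arm
def ray(n,uv,z,info=None):
    i=info or imaging.camera_info(n); K=i["K"]; T=i["cam_to_world"]
    d=np.array([(uv[0]-K[0,2])/K[0,0],(uv[1]-K[1,2])/K[1,1]]); s=d.copy()
    for _ in range(20): s=d/(1+i["k1"]*(s@s))
    v=T[:3,:3]@np.array([s[0],s[1],1]); o=T[:3,3]
    return o+v*(z-o[2])/v[2]
def blobs(img,lo,hi,amin=30):
    m=cv2.inRange(cv2.cvtColor(img,cv2.COLOR_BGR2HSV),np.array(lo),np.array(hi))
    n,l,s,c=cv2.connectedComponentsWithStats(m)
    return [(s[k][4],c[k],s[k][:4]) for k in range(1,n) if s[k][4]>=amin]
def crop(img,x0,y0,x1,y1,f,name):
    cv2.imwrite(name,cv2.resize(img[y0:y1,x0:x1],None,fx=f,fy=f,interpolation=cv2.INTER_CUBIC))
E
python3 - <<'E'
from h import *
t=cv2.imread("pics/top0.png"); s=cv2.imread("pics/side0.png")
crop(t,120,130,290,300,4.0*0.85,"pics/topc.png"); crop(s,200,150,360,330,3.2,"pics/sidec.png")
for nm,im,z in(("top",t,0),("side",s,0)):
    for c,lo,hi in(("blue",(105,150,80),(125,255,255)),("yel",(24,180,150),(35,255,255)),("red",(0,220,150),(4,255,255))):
        for a,ce,bb in blobs(im,lo,hi,60): 
            zz=0 if c!="red" else 100
            p=ray(nm,ce,zz).round(1)
            if c!="red" or (p[1]<320): print(nm,c,a,ce.round(1),p)
    for a,ce,bb in blobs(im,(0,0,0),(180,255,50),40):
        p=ray(nm,ce,97).round(1)
        if 250<p[0]<750 and -400<p[1]<400: print(nm,"black",a,ce.round(1),bb,p)
E
```

```text
top blue 98 [171.6  25.7] [1071.1  446.9    0. ]
top blue 73 [332.8 193.2] [647.9  67.5   0. ]
top blue 1419 [203.3 265.3] [486.7 374.6   0. ]
top black 622 [541.5 166.6] [518 155  42  28] [ 678.3 -349.    97. ]
top black 20755 [498.3 283.9] [425 183 135 206] [ 441.4 -245.2   97. ]
top black 74 [192.3 228.7] [183 227  21   4] [568.1 377.2  97. ]
side blue 496 [235.  199.7] [486.7 371.4   0. ]
side yel 960 [235.1 289.4] [458.5   5.6   0. ]
side red 125 [291. 290.] [ 572.6 -113.6  100. ]
side black 100 [288.4 195.2] [282 191  14  10] [622.2 235.5  97. ]
side black 172 [326.  292.7] [296 267  60  40] [ 645.  -128.7   97. ]
side black 684 [327.4 367.7] [320 335  17  72] [ 607.4 -315.1   97. ]
side black 1046 [300.8 377.3] [286 338  26  82] [ 555.8 -328.4   97. ]
side black 1131 [274.9 369.3] [261 341  28  70] [ 512.1 -305.1   97. ]
side black 86 [199.6 404. ] [196 385   9  35] [ 374.8 -356.6   97. ]
side black 62 [345.  396.8] [343 384   5  27] [ 624.6 -378.5   97. ]
side black 647 [137.7 405.9] [117 390  42  30] [ 270.5 -344.7   97. ]
```

View pics/topc.png

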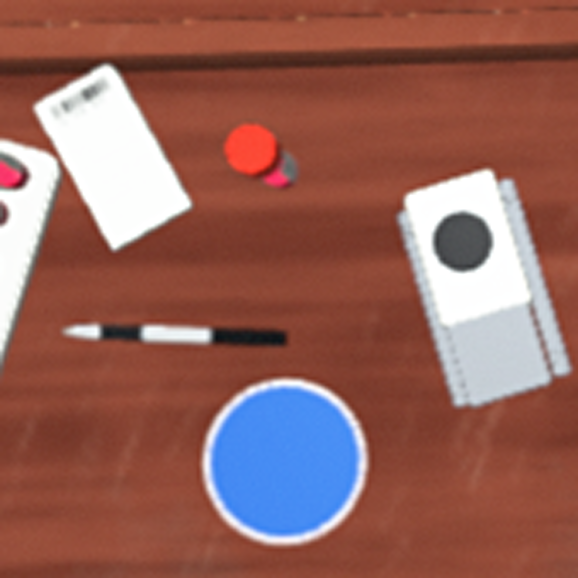

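View pics/sidec.png

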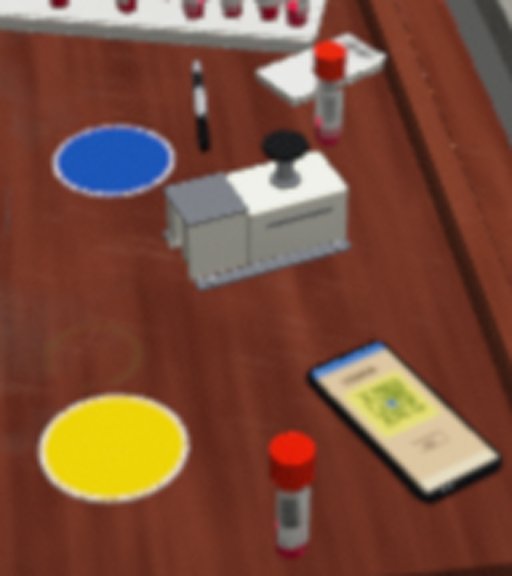

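View pics/wrist0.png

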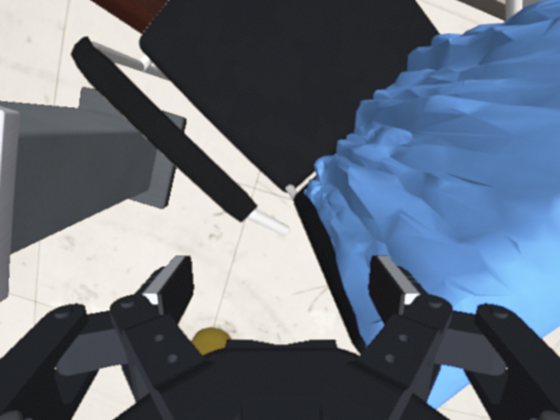

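```bash
python3 - <<'E'
from h import *
t=cv2.imread("pics/top0.png")
f=lambda x,y:np.array([120+x/3.4,130+y/3.4])
print("cap",ray("top",f(463,241),97).round(1))
for nm,a,b,z in(("fl",(401,215),(458,405),4),("fr",(510,180),(568,372),4),("hl",(404,200),(445,325),58),("hr",(494,172),(530,300),58),("front",(470,405),(550,381),62)):
    A=ray("top",f(*a),z);B=ray("top",f(*b),z);d=B-A
    print(nm,A.round(1),B.round(1),np.degrees(np.arctan2(d[1],d[0])).round(1))
# tubes, pen, phone
print("tube cap",ray("top",f(251,149),100).round(1), ray("top",(428,221),100).round(1))
print("pen",ray("top",f(62,331),6).round(1),ray("top",f(287,338),6).round(1))
s=cv2.imread("pics/side0.png")
g=lambda x,y:np.array([200+x/3.2,150+y/3.2])
print("side front flange",ray("side",g(202,286),0).round(1),ray("side",g(348,246),0).round(1), "magtop", [ray("side",g(*q),62).round(1) for q in((192,222),(168,185),(245,208),(228,172))])
E
```

```text
cap [623.4 241.5  97. ]
fl [653.3 291.    4. ] [521.3 253.9   4. ] -164.3
fr [675.7 214.8   4. ] [541.9 178.1   4. ] -164.7
hl [655.8 282.4  58. ] [573.5 257.1  58. ] -162.9
hr [672.7 223.2  58. ] [588.3 201.6  58. ] -165.7
front [521.6 241.6  62. ] [535.7 190.   62. ] -74.8
tube cap [684.4 372.6 100. ] [ 571.7 -113.2  100. ]
pen [578.9 525.    6. ] [570.  370.4   6. ]
side front flange [546.4 180.2   0. ] [676.1 215.3   0. ] magtop [array([540.3, 187.7,  62. ]), array([526.3, 240.7,  62. ]), array([585.4, 200.1,  62. ]), array([578.2, 251.8,  62. ])]
```

```bash
python3 -m handwheel '[[[0.1,0.17,0.02,0,0,0.15],[0.2,0.34,0.04,0,0,0.32],[0.3,0.5,0.06,0,0,0.48],[0.4,0.67,0.08,0,0,0.64],[0.5,0.84,0.1,0,0,0.8],[0.5,0.84,0.1,0,0,0.8]]]' 1 20
python3 -m handwheel '[[[0.1,0.17,0,0,0,0.15],[0.2,0.34,0,0,0,0.32],[0.3,0.5,0,0,0,0.48],[0.4,0.67,0,0,0,0.64],[0.5,0.84,0,0,0,0.8],[0.5,0.84,0,0,0,0.8]]]'
python3 -m handwheel '[[[0.1,0.17,0,0,0,0],[0.2,0.34,0,0,0,0],[0.3,0.5,0,0,0,0],[0.4,0.67,0,0,0,0],[0.5,0.84,0,0,0,0],[0.5,0.84,0,0,0,0]]]'
```

```text
time_s: 0.9
tcp_pos: [292.7, -311.7, 233.7]
ee_rot: [-180.0, -0.1, -36.1]
contact_force: [-0.5, -0.5, -0.5]
width: -0.3
time_s: 1.65
tcp_pos: [417.6, -102.3, 232.7]
ee_rot: [-180.0, 0.0, -0.1]
contact_force: [0.2, 0.6, 0.1]
width: 0.2
time_s: 2.4
tcp_pos: [542.9, 106.6, 231.8]
ee_rot: [180.0, 0.1, -0.4]
contact_force: [0.0, -1.1, 0.7]
width: 0.0
```

```bash
python3 -m handwheel '[[[0.08,0.13,0,0,0,0],[0.16,0.27,0,0,0,0],[0.24,0.4,0,0,0,0],[0.32,0.53,0,0,0,0],[0.32,0.53,-0.1,0,0,0],[0.32,0.53,-0.22,0,0,0],[0.32,0.53,-0.32,0,0,0],[0.32,0.53,-0.32,0,0,0]]]'
python3 - <<'E'
from h import *
for n in("side","top","wrist"):
    i=imaging.snapshot(n); cv2.imwrite(f"pics/{n}1.png",i)
    if n=="side": crop(i,200,100,360,280,3.2,"pics/side1c.png")
E
```

```text
time_s: 3.4
tcp_pos: [621.0, 236.0, 151.1]
ee_rot: [179.9, 0.2, -0.5]
contact_force: [0.0, 0.5, 0.2]
width: -0.0
```

View pics/side1c.png

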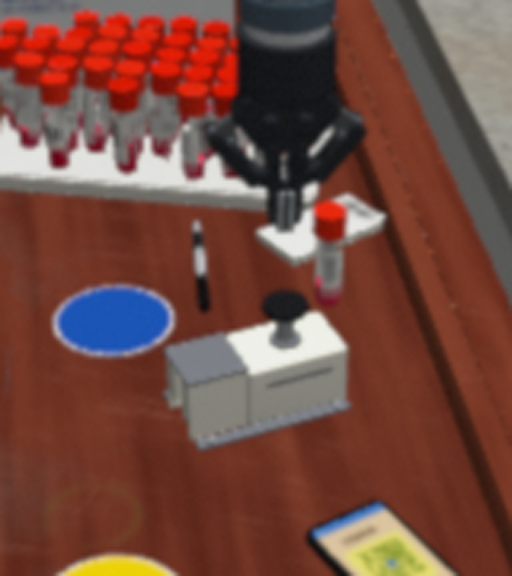

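View pics/wrist1.png

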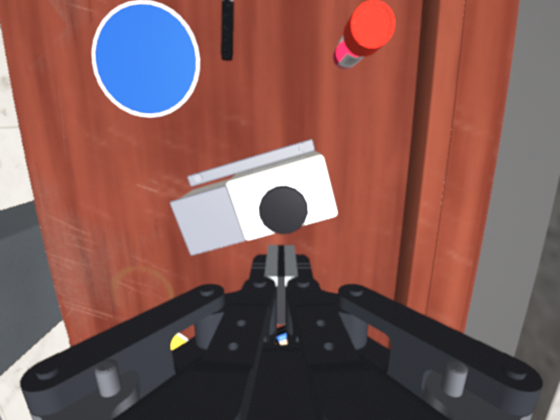

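```bash
python3 - <<'E'
from h import *
s=monitor.get_state();print(s["tcp_pos"].round(1))
w=cv2.imread("pics/wrist1.png")
m=cv2.inRange(w,(0,0,0),(75,75,75)); m[236:]=0; m[:180]=0;m[:,:250]=0;m[:,315:]=0
p=cv2.findNonZero(m); (c,r)=cv2.minEnclosingCircle(p);print(c,r)
print("cap",ray("wrist",c,97).round(1))
b=[x for x in blobs(w,(105,120,80),(125,255,255),2000)][0];print("blue",ray("wrist",b[1],0).round(1))
for q in((171,201),(191,254),(243,239),(228,180)): print("magtop",ray("wrist",q,62).round(1))
E
```

```text
[622.4 237.4 154.4]
(282.73291015625, 209.8123779296875) 23.115882873535156
cap [623.6 243.7  97. ]
blue [486.6 376.5   0. ]
magtop [522.6 243.2  62. ]
magtop [536.2 191.3  62. ]
magtop [586.5 206.2  62. ]
magtop [575.5 261.8  62. ]
```

```bash
python3 -m handwheel '[[[0.005,0.01,-0.09,0,0,0],[0.005,0.01,-0.17,0,0,0],[0.005,0.01,-0.17,0,0,0]]]'
python3 -m handwheel '[[[0,0,-0.03,0,0,0],[0,0,-0.06,0,0,0],[0,0,-0.09,0,0,0],[0,0,-0.12,0,0,0],[0,0,-0.14,0,0,0],[0,0,-0.14,0,0,0]]]'
```

```text
time_s: 3.92
tcp_pos: [622.7, 240.4, 110.5]
ee_rot: [180.0, 0.1, -0.4]
contact_force: [-0.8, -0.2, 0.2]
width: -0.1
time_s: 4.68
tcp_pos: [622.6, 240.8, 75.1]
ee_rot: [180.0, 0.0, -0.4]
contact_force: [1.4, 0.4, 0.9]
width: 0.1
```

```bash
python3 - <<'E'
from h import *
print(monitor.get_state()["contact_force"])
i=imaging.snapshot("side"); crop(i,200,130,360,310,3.2,"pics/side2c.png")
i=imaging.snapshot("wrist");cv2.imwrite("pics/wrist2.png",i)
E
```

```text
[1.37261409 0.43690547 0.92264525]
```

View pics/side2c.png

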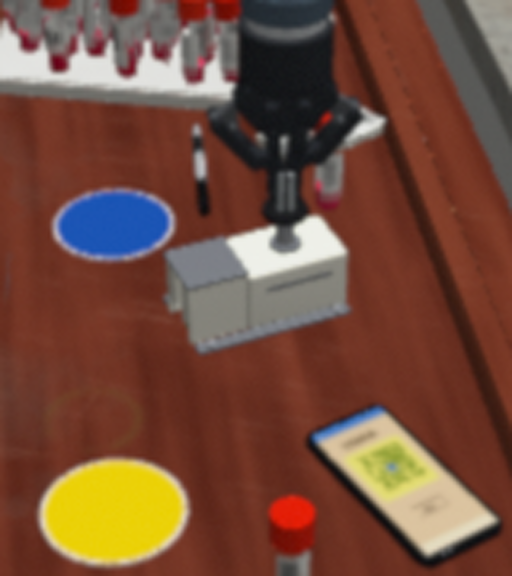

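View pics/wrist2.png

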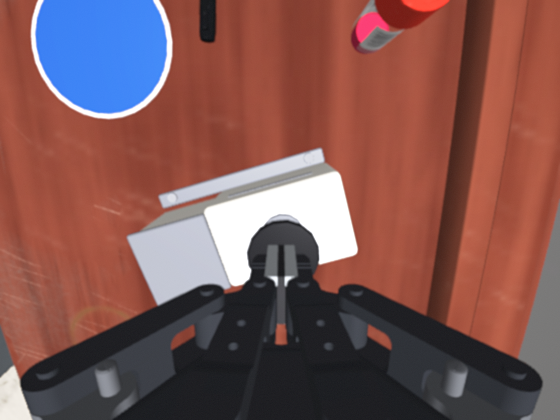

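```bash
cat >> h.py <<'E'
def proj(n,P):
    i=imaging.camera_info(n); T=i["cam_to_world"]; c=T[:3,:3].T@(np.array(P,float)-T[:3,3]); d=c[:2]/c[2]
    d=d*(1+i["k1"]*(d@d)); return np.array([i["K"][0,0]*d[0]+i["K"][0,2], i["K"][1,1]*d[1]+i["K"][1,2]])
E
python3 - <<'E'
from h import *
s=monitor.get_state();print(s)
p=s["tcp_pos"]
for dz in(0,-8,11,22,30):
    q=p+[0,0,dz]; print(dz,proj("side",q).round(1),((proj("side",q)-[200,130])*3.2).round(0),proj("wrist",q).round(1))
for z in (97,): print("cap", ((proj("side",[623,239,z])-[200,130])*3.2).round(0),proj("wrist",[623,241,z]).round(1))
E
```

```text
{'time_s': 4.775, 'joint_pos': array([1.39497235e+01, 2.95897208e+01, 4.76548848e+00, 6.51664467e+01,
       8.30135900e-04, 1.04315467e+02]), 'joint_vel': array([-0.03300069, -0.24469885,  0.09618374,  0.01647576,  0.15596083,
       -0.01262061]), 'effort': array([-9.77562158e-03, -7.29145503e+01,  3.24257433e+01, -1.45858666e-02,
       -4.02548976e-04, -4.20439414e-05]), 'tcp_pos': array([622.96186548, 240.88657186,  75.70282884]), 'ee_rot': array([-1.79996891e+02, -8.82621779e-03, -3.65743421e-01]), 'contact_force': array([ 0.68947988, -0.05724035, -0.01046098]), 'wrist_torque': array([-0.00968485, -0.02625188, -0.04018206]), 'width': 0.14853594142016846}
0 [288.3 200.6] [283. 226.] [281.5 245.1]
-8 [288.3 203. ] [283. 234.] [281.5 240.3]
11 [288.4 197.2] [283. 215.] [281.5 252.4]
22 [288.4 193.8] [283. 204.] [281.6 260.8]
30 [288.4 191.3] [283. 196.] [281.6 267.6]
cap [283. 206.] [281.6 260. ]
```

```bash
python3 - <<'E'
from h import *
i=imaging.snapshot("side"); a=cv2.resize(i[165:235,255:315],None,fx=8,fy=8,interpolation=cv2.INTER_NEAREST)
a=cv2.convertScaleAbs(a,alpha=2,beta=10)
cv2.imwrite("pics/s3.png",a)
w=cv2.imread("pics/wrist2.png")[200:300,230:330]
cv2.imwrite("pics/w3.png",cv2.convertScaleAbs(cv2.resize(w,None,fx=5,fy=5),alpha=2,beta=10))
w=cv2.imread("pics/side0.png")[165:235,255:315]
cv2.imwrite("pics/s30.png",cv2.convertScaleAbs(cv2.resize(w,None,fx=8,fy=8,interpolation=cv2.INTER_NEAREST),alpha=2,beta=10))
E
```

```text
(no output)
```

View pics/s3.png

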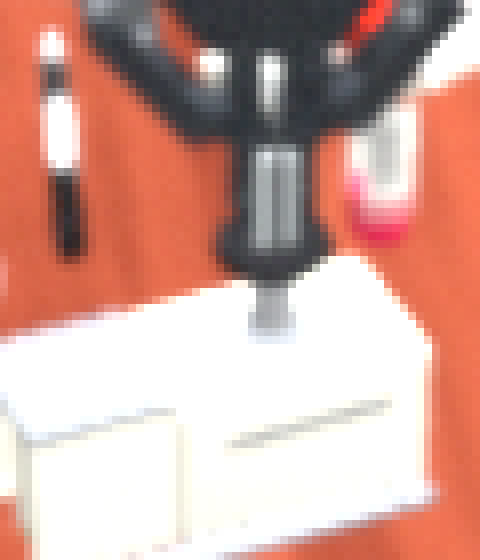

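View pics/w3.png

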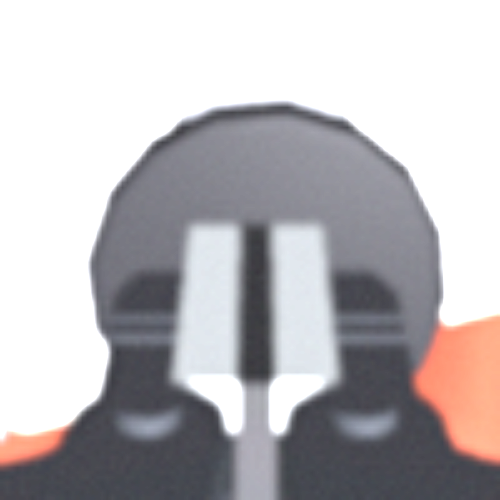

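View pics/s30.png

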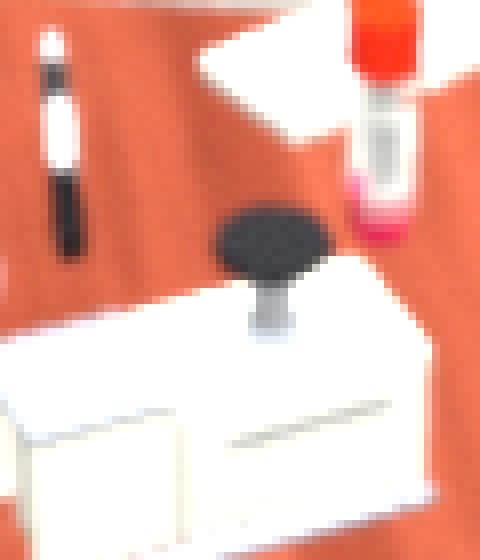

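```bash
python3 - <<'E'
from h import *
for z in (100,97,92,87,82,77,72,67): print(z, proj("side",[623,230,z]).round(1), proj("side",[623,240.9,z]).round(1),proj("wrist",[623,251.9,z]).round(1),proj("wrist",[623,241,z]).round(1))
print([ray("wrist",(281,200+y/5.),97).round(1) for y in (103,225)], ray("side",(255+272/8.,165+281/8.),97).round(1),ray("side",(255+272/8.,165+205/8.),97).round(1))
E
```

```text
100 [289.1 195.5] [288.4 193.1] [281.4 243. ] [281.5 262.4]
97 [289.1 196.4] [288.4 194. ] [281.4 240.8] [281.5 259.9]
92 [289.  197.9] [288.4 195.6] [281.4 237.5] [281.5 256.1]
87 [289.  199.5] [288.4 197.1] [281.4 234.3] [281.5 252.4]
82 [289. 201.] [288.4 198.6] [281.4 231.3] [281.5 249. ]
77 [289.  202.5] [288.4 200.2] [281.4 228.4] [281.5 245.7]
72 [289.  204.1] [288.3 201.7] [281.3 225.8] [281.5 242.6]
67 [289.  205.6] [288.3 203.2] [281.3 223.2] [281.4 239.7]
[array([622.9, 263. ,  97. ]), array([622.8, 249.6,  97. ])] [620.2 213.3  97. ] [627.  256.4  97. ]
```

```bash
python3 -m handwheel '[[[0,0,-0.01,0,0,0],[0,0,-0.02,0,0,0]]]'; python3 -m handwheel '[[[0,0,-0.01,0,0,0],[0,0,-0.02,0,0,0]]]'
python3 - <<'E'
from h import *
i=imaging.snapshot("side"); a=cv2.resize(i[165:235,230:315],None,fx=8,fy=8,interpolation=cv2.INTER_NEAREST)
a=cv2.convertScaleAbs(a,alpha=2,beta=10)
cv2.imwrite("pics/s4.png",a)
E
```

```text
time_s: 5.08
tcp_pos: [623.2, 240.9, 71.2]
ee_rot: [-180.0, -0.1, -0.4]
contact_force: [-1.1, 0.3, 6.2]
width: 0.2
time_s: 5.32
tcp_pos: [623.2, 240.9, 66.6]
ee_rot: [-180.0, -0.1, -0.4]
contact_force: [-1.1, -0.6, 7.9]
width: 0.1
```

View pics/s4.png

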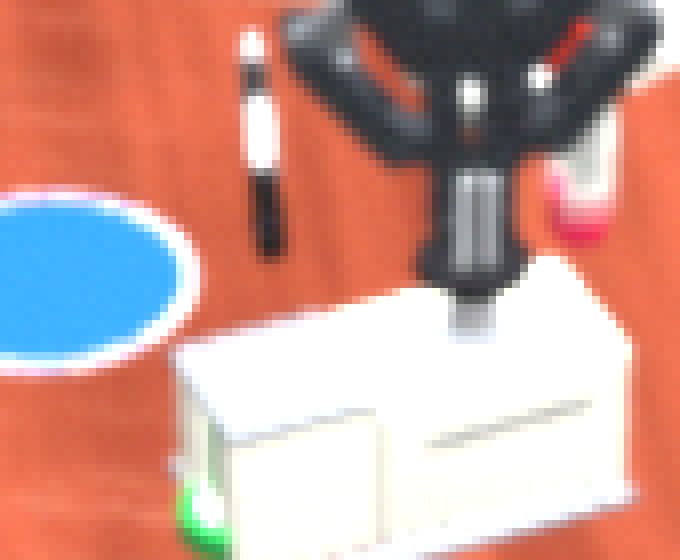

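```bash
python3 -m handwheel '[[[0,0,-0.02,0,0,0],[0,0,-0.04,0,0,0],[0,0,-0.06,0,0,0],[0,0,-0.06,0,0,0]]]'; python3 -m handwheel '[[[0,0,-0.008,0,0,0],[0,0,-0.012,0,0,0],[0,0,-0.016,0,0,0],[0,0,-0.016,0,0,0]]]'
```

```text
time_s: 5.88
tcp_pos: [623.2, 240.9, 51.3]
ee_rot: [-180.0, -0.1, -0.4]
contact_force: [-1.5, -0.6, 6.9]
width: -0.1
time_s: 6.38
tcp_pos: [623.2, 241.0, 47.7]
ee_rot: [-180.0, -0.1, -0.4]
contact_force: [-1.3, 0.6, 8.7]
width: 0.1
```

```bash
python3 -m handwheel '[[[0,0,-0.005,0,0,0],[0,0,-0.008,0,0,0],[0,0,-0.008,0,0,0]]]'
python3 - <<'E'
from h import *
i=imaging.snapshot("side"); a=cv2.resize(i[165:245,215:315],None,fx=7,fy=7,interpolation=cv2.INTER_NEAREST)
a=cv2.convertScaleAbs(a,alpha=1.5,beta=10)
cv2.imwrite("pics/s5.png",a)
print(monitor.get_state()["contact_force"])
E
```

```text
time_s: 6.75
tcp_pos: [623.2, 240.9, 45.9]
ee_rot: [-180.0, -0.1, -0.4]
contact_force: [-2.2, -1.3, 10.4]
width: 0.1
[-2.15368877 -0.51787851  8.84571526]
```

View pics/s5.png

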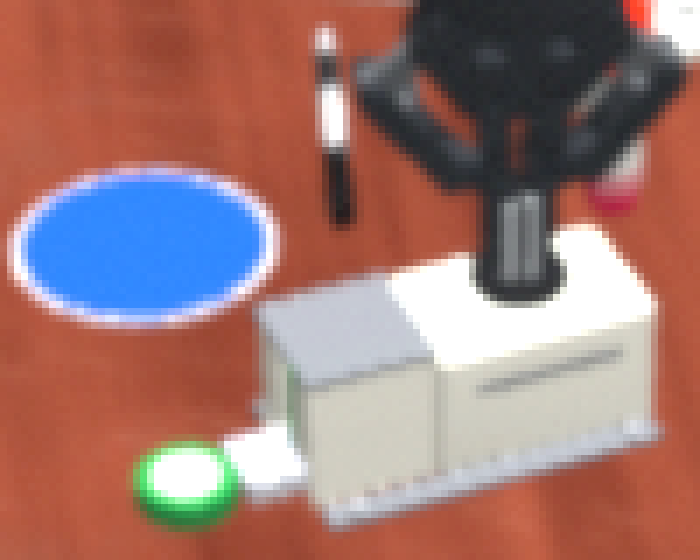

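```bash
python3 -m handwheel '[[[0,0,-0.004,0,0,0],[0,0,-0.008,0,0,0],[0,0,-0.008,0,0,0]]]'
```

```text
time_s: 7.18
tcp_pos: [623.4, 241.0, 45.8]
ee_rot: [-180.0, -0.2, -0.4]
contact_force: [-7.0, -2.8, 23.1]
width: -0.5
```

```bash
python3 -m handwheel '[[[0,0,0.04,0,0,0],[0,0,0.08,0,0,0],[0,0,0.12,0,0,0],[0,0,0.2,0,0,0],[0,0,0.3,0,0,0],[0,0,0.4,0,0,0],[0,0,0.4,0,0,0]]]'
python3 - <<'E'
from h import *
i=imaging.snapshot("side"); a=cv2.resize(i[165:245,215:315],None,fx=7,fy=7,interpolation=cv2.INTER_NEAREST)
cv2.imwrite("pics/s6.png",cv2.convertScaleAbs(a,alpha=1.5,beta=10))
t=imaging.snapshot("top"); cv2.imwrite("pics/top6.png",t)
w=imaging.snapshot("wrist"); cv2.imwrite("pics/wrist6.png",w)
for n,im in(("side",i),("top",t),("wrist",w)):
    for a,c,bb in blobs(im,(45,120,60),(85,255,255),15): print(n,a,c.round(1),bb,ray(n,(bb[0]+(bb[2]-1)/2,bb[1]+(bb[3]-1)/2),6).round(1))
E
```

```text
time_s: 8.05
tcp_pos: [623.6, 241.1, 144.3]
ee_rot: [-180.0, -0.2, -0.4]
contact_force: [0.7, -0.6, -0.9]
width: -0.4
side 66 [241.5 235.8] [234 229  15  11] [489.9 203.7   6. ]
wrist 384 [156.9 228.7] [141 212  34  35] [487.1 204.8   6. ]
```

View pics/s6.png

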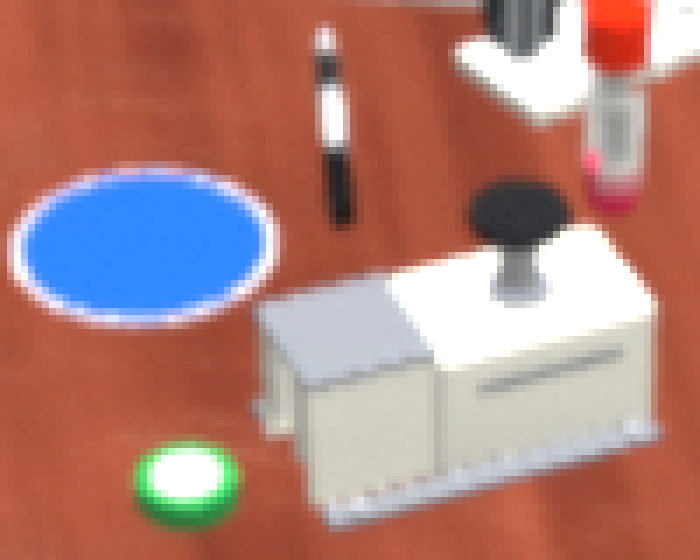

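View pics/top6.png

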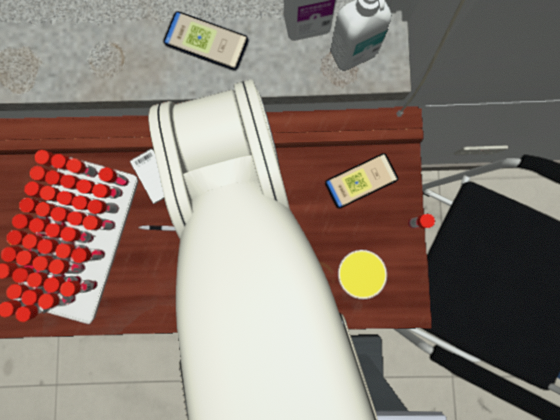

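View pics/wrist6.png

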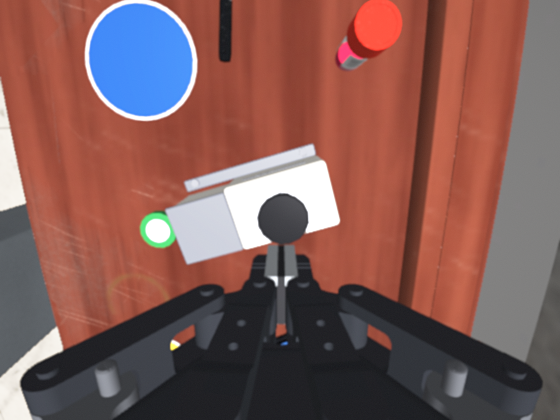

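```bash
python3 -m handwheel '[[[-0.15,-0.1,0,0,0,0],[-0.3,-0.2,0,0,0,0],[-0.45,-0.3,0,0,0,0],[-0.54,-0.36,0,0,0,0],[-0.54,-0.36,-0.2,0,0,0],[-0.54,-0.36,-0.4,0,0,0],[-0.54,-0.36,-0.52,0,0,0],[-0.54,-0.36,-0.52,0,0,0]]]' 0.82
python3 - <<'E'
from h import *
i=imaging.snapshot("side"); a=cv2.resize(i[165:265,195:315],None,fx=6,fy=6,interpolation=cv2.INTER_NEAREST)
cv2.imwrite("pics/s7.png",cv2.convertScaleAbs(a,alpha=1.5,beta=10))
w=imaging.snapshot("wrist"); cv2.imwrite("pics/wrist7.png",w)
E
```

```text
time_s: 9.2
tcp_pos: [485.6, 150.5, 10.1]
ee_rot: [180.0, 0.3, -0.4]
contact_force: [-0.2, 0.5, 0.7]
width: 15.5
```

View pics/s7.png

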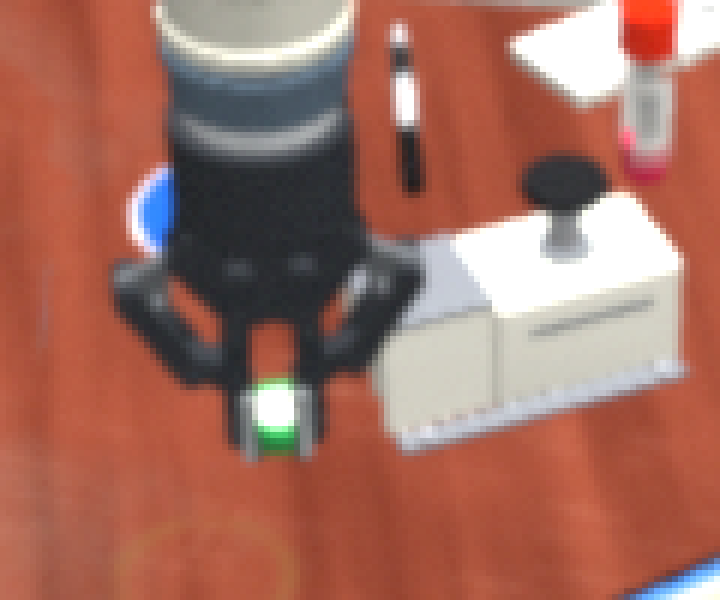

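View pics/wrist7.png

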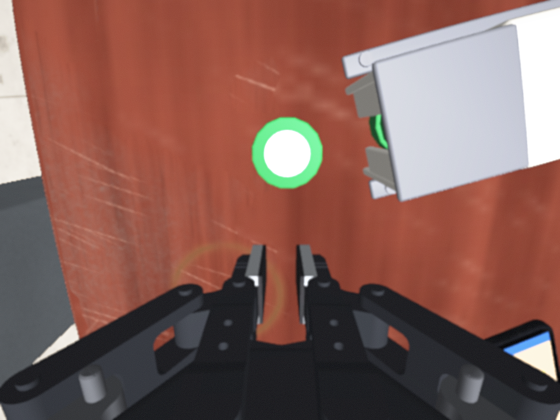

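```bash
python3 -m handwheel '[[[0,0,0.1,0,0,0.2],[0,0,0.2,0,0,0.4],[0,0,0.2,0,0,0.6],[0,0,0.2,0,0,0.8],[0,0,0.2,0,0,1],[0,0,0.2,0,0,1]]]' 1
python3 -m handwheel '[[[0,0,0,0,0,0.2],[0,0,0,0,0,0.4],[0,0,0,0,0,0.6],[0,0,0,0,0,0.8],[0,0,0,0,0,1],[0,0,-0.1,0,0,1],[0,0,-0.2,0,0,1],[0,0,-0.2,0,0,1]]]'
python3 - <<'E'
from h import *
i=imaging.snapshot("side"); a=cv2.resize(i[165:265,195:315],None,fx=6,fy=6,interpolation=cv2.INTER_NEAREST)
cv2.imwrite("pics/s8.png",cv2.convertScaleAbs(a,alpha=1.5,beta=10))
w=imaging.snapshot("wrist"); cv2.imwrite("pics/wrist8.png",w)
E
```

```text
time_s: 10.05
tcp_pos: [488.6, 151.0, 64.1]
ee_rot: [179.9, -0.1, 44.6]
contact_force: [0.5, 0.7, -0.2]
width: 0.3
time_s: 11.05
tcp_pos: [487.1, 150.8, 12.1]
ee_rot: [-179.9, 0.0, 89.5]
contact_force: [0.4, 0.3, 0.3]
width: 0.1
```

View pics/s8.png

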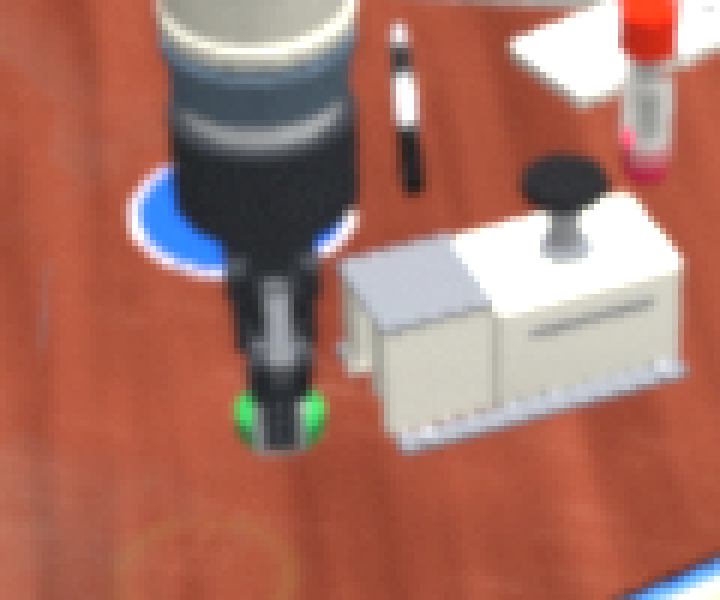

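View pics/wrist8.png

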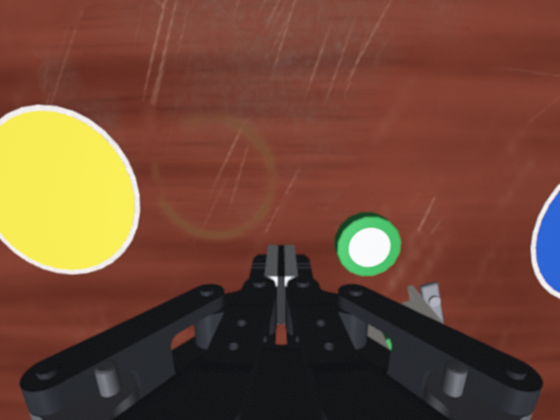

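```bash
python3 - <<'E'
from h import *
w=cv2.imread("pics/wrist8.png")
for a,c,bb in blobs(w,(45,120,60),(85,255,255),100): print(a,bb,ray("wrist",(bb[0]+(bb[2]-1)/2,bb[1]+(bb[3]-1)/2),6).round(1))
E
python3 -m handwheel '[[[0,0,-0.04,0,0,0],[0,0,-0.07,0,0,0],[0,0,-0.09,0,0,0],[0,0,-0.09,0,0,0]]]'
python3 -m handwheel '[[[0,0,-0.008,0,0,0],[0,0,-0.016,0,0,0],[0,0,-0.016,0,0,0]]]'
python3 - <<'E'
from h import *
i=imaging.snapshot("side"); a=cv2.resize(i[165:265,195:315],None,fx=6,fy=6,interpolation=cv2.INTER_NEAREST)
cv2.imwrite("pics/s9.png",cv2.convertScaleAbs(a,alpha=1.5,beta=10))
w=imaging.snapshot("wrist"); cv2.imwrite("pics/wrist9.png",w)
E
```

```text
1725 [336 214  64  61] [491.3 206.2   6. ]
time_s: 11.65
tcp_pos: [487.6, 150.8, -10.3]
ee_rot: [-180.0, 0.0, 89.6]
contact_force: [-0.6, 0.5, -0.1]
width: -0.4
time_s: 12.02
tcp_pos: [487.8, 150.8, -14.0]
ee_rot: [-180.0, 0.0, 89.6]
contact_force: [0.1, 0.7, -0.1]
width: 0.2
```

View pics/s9.png

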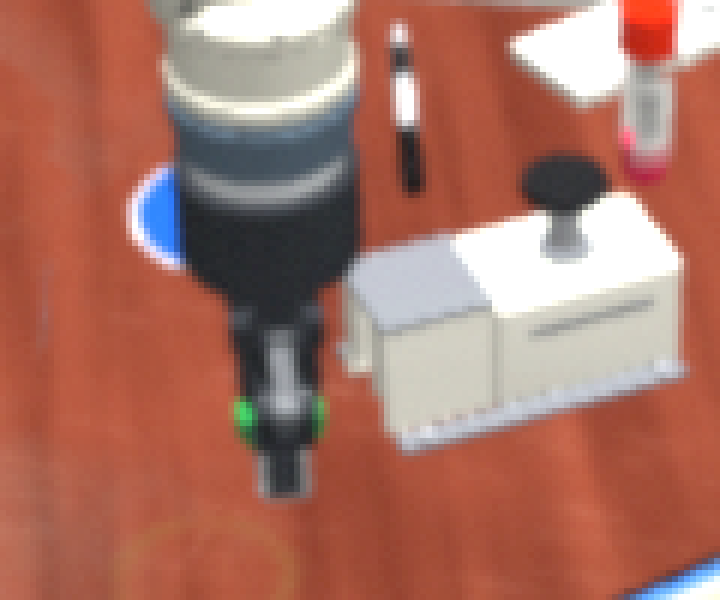

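View pics/wrist9.png

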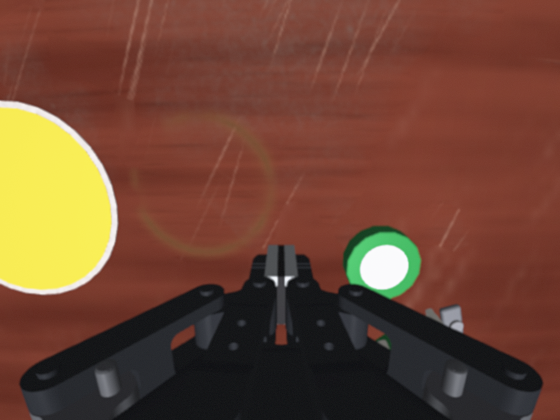

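```bash
python3 - <<'E'
from h import *
for z in (0,4,8,12,16): print(z,[((proj("side",[488,y,z])-[195,165])*6).round(0) for y in(136,143,151)])
w=cv2.imread("pics/wrist9.png")
for a,c,bb in blobs(w,(45,120,60),(85,255,255),100): print(a,bb,ray("wrist",(bb[0]+(bb[2]-1)/2,bb[1]+(bb[3]-1)/2),6).round(1))
E
```

```text
0 [array([286., 524.]), array([284., 513.]), array([283., 501.])]
4 [array([285., 517.]), array([284., 506.]), array([282., 494.])]
8 [array([285., 510.]), array([283., 499.]), array([282., 487.])]
12 [array([285., 503.]), array([283., 492.]), array([281., 480.])]
16 [array([284., 496.]), array([283., 485.]), array([281., 473.])]
2268 [344 227  76  73] [490.8 206.1   6. ]
```

```bash
python3 -m handwheel '[[[0.004,0,-0.008,0,0,0],[0.008,0,-0.014,0,0,0],[0.008,0,-0.014,0,0,0]]]'
```

```text
time_s: 12.5
tcp_pos: [489.9, 150.8, -17.6]
ee_rot: [-180.0, 0.0, 89.6]
contact_force: [0.1, 0.5, -0.4]
width: -0.1
```

```bash
python3 -m handwheel '[[[0,0.03,0,0,0,0],[0,0.06,0,0,0,0],[0,0.08,0,0,0,0],[0,0.1,0,0,0,0],[0,0.12,0,0,0,0],[0,0.14,0,0,0,0],[0,0.16,0,0,0,0],[0,0.16,0,0,0,0]]]'
cat >> h.py <<'E'
def tok(k):
    w=imaging.snapshot("wrist"); cv2.imwrite(f"pics/wrist{k}.png",w)
    for a,c,bb in blobs(w,(45,120,60),(85,255,255),300): print(a,bb,ray("wrist",(bb[0]+(bb[2]-1)/2,bb[1]+(bb[3]-1)/2),6).round(1))
E
python3 -c "
from h import *
tok(10)"
```

```text
time_s: 13.5
tcp_pos: [489.9, 191.2, -17.4]
ee_rot: [-180.0, -0.0, 89.7]
contact_force: [-0.3, -0.6, 0.3]
width: 0.2
758 [297 226  75  61] [486.7 219.4   6. ]
```

View pics/wrist10.png

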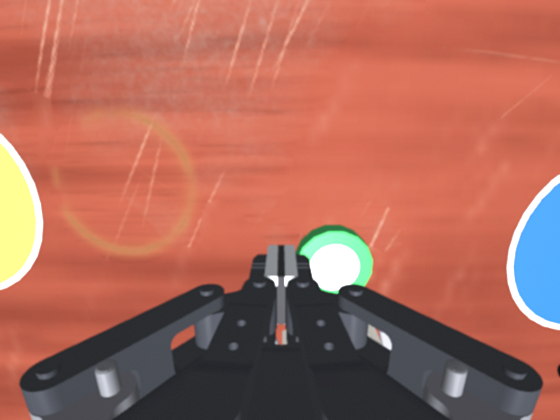

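```bash
python3 -m handwheel '[[[0,0.02,0,0,0,0],[0,0.05,0,0,0,0],[0,0.08,0,0,0,0],[0,0.11,0,0,0,0],[0,0.14,0,0,0,0],[0,0.17,0,0,0,0],[0,0.19,0,0,0,0],[0,0.2,0,0,0,0]]]'
python3 -c "
from h import *
tok(11)"
```

```text
time_s: 14.55
tcp_pos: [489.9, 241.2, -17.4]
ee_rot: [180.0, 0.0, 89.7]
contact_force: [0.2, -0.3, 0.3]
width: 0.1
871 [296 226  75  60] [486.4 269.1   6. ]
```

View pics/wrist11.png

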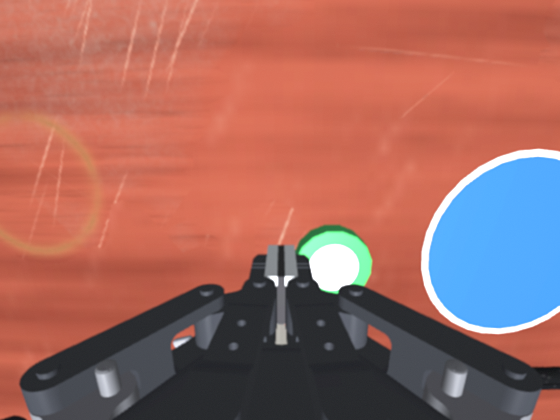

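```bash
python3 -m handwheel '[[[0,0.02,0,0,0,0],[0,0.05,0,0,0,0],[0,0.08,0,0,0,0],[0,0.11,0,0,0,0],[0,0.14,0,0,0,0],[0,0.17,0,0,0,0],[0,0.2,0,0,0,0],[0,0.22,0,0,0,0]]]'
python3 -m handwheel '[[[0,0.02,0,0,0,0],[0,0.05,0,0,0,0],[0,0.08,0,0,0,0],[0,0.11,0,0,0,0],[0,0.13,0,0,0,0],[0,0.15,0,0,0,0],[0,0.16,0,0,0,0],[0,0.16,0,0,0,0]]]'
python3 -c "
from h import *
tok(12)"
```

```text
time_s: 15.6
tcp_pos: [489.9, 296.4, -17.4]
ee_rot: [180.0, -0.0, 89.6]
contact_force: [0.2, -0.7, -0.4]
width: -0.0
time_s: 16.6
tcp_pos: [489.8, 336.0, -17.4]
ee_rot: [-180.0, 0.0, 89.6]
contact_force: [0.1, -0.3, 0.1]
width: -0.0
1125 [296 226  76  61] [486.7 364.    6. ]
```

View pics/wrist12.png

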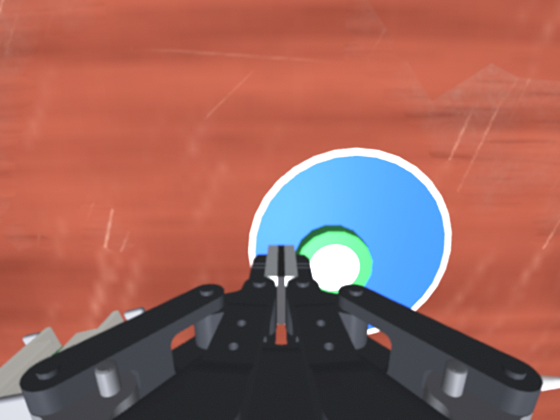

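```bash
python3 -m handwheel '[[[0,0.015,0,0,0,0],[0,0.03,0,0,0,0],[0,0.036,0,0,0,0],[0,0.036,0,0,0,0],[0,0.02,0,0,0,0],[0,-0.04,0,0,0,0],[0,-0.14,0,0,0,0],[0,-0.14,0,0,0,0]]]'
python3 -m handwheel '[[[0,0,0.1,0,0,0],[0,0,0.3,0,0,0],[0,0,0.5,0,0,0],[0,0,0.7,0,0,0],[0,-0.2,0.7,0,0,0],[0,-0.4,0.7,0,0,0],[0,-0.6,0.7,0,0,0],[0,-0.6,0.7,0,0,0]]]'
python3 -m handwheel '[[[-0.1,-0.2,0,0,0,0],[-0.2,-0.4,0,0,0,0],[-0.3,-0.6,0,0,0,0],[-0.3,-0.8,0,0,0,0],[-0.3,-1,0,0,0,0],[-0.3,-1,0,0,0,0]]]'
python3 - <<'E'
from h import *
for n in("side","top"):
    i=imaging.snapshot(n); cv2.imwrite(f"pics/{n}13.png",i)
    if n=="side": crop(i,200,150,360,330,3.2,"pics/side13c.png")
    for a,c,bb in blobs(i,(45,120,60),(85,255,255),15): print(n,a,bb,ray(n,(bb[0]+(bb[2]-1)/2,bb[1]+(bb[3]-1)/2),8).round(1))
    m=cv2.inRange(cv2.cvtColor(i,cv2.COLOR_BGR2HSV),np.array((105,150,80)),np.array((125,255,255)))
    cs=cv2.findContours(m,cv2.RETR_EXTERNAL,cv2.CHAIN_APPROX_NONE)[0]; c=max(cs,key=cv2.contourArea); e=cv2.fitEllipse(c); print("blue",e,ray(n,e[0],0).round(1))
E
```

```text
time_s: 17.65
tcp_pos: [489.7, 298.8, -17.4]
ee_rot: [-180.0, 0.0, 89.5]
contact_force: [-0.2, 0.3, -1.0]
width: -0.2
time_s: 18.65
tcp_pos: [489.9, 148.2, 157.9]
ee_rot: [180.0, 0.0, 89.4]
contact_force: [-0.1, 0.9, 0.2]
width: 0.1
time_s: 19.4
tcp_pos: [415.3, -101.5, 157.6]
ee_rot: [180.0, 0.0, 89.4]
contact_force: [-0.3, 1.5, -0.5]
width: 0.3
side 44 [230 195  13   8] [489.4 365.9   8. ]
blue ((237.6077117919922, 199.61529541015625), (18.75391387939453, 26.080480575561523), 87.51258087158203) [494.1 370.9  -0. ]
top 83 [196 256  16  16] [491.3 372.5   8. ]
blue ((203.33912658691406, 265.362060546875), (41.070491790771484, 42.20793151855469), 29.76832389831543) [486.7 374.6   0. ]
```

View pics/side13c.png

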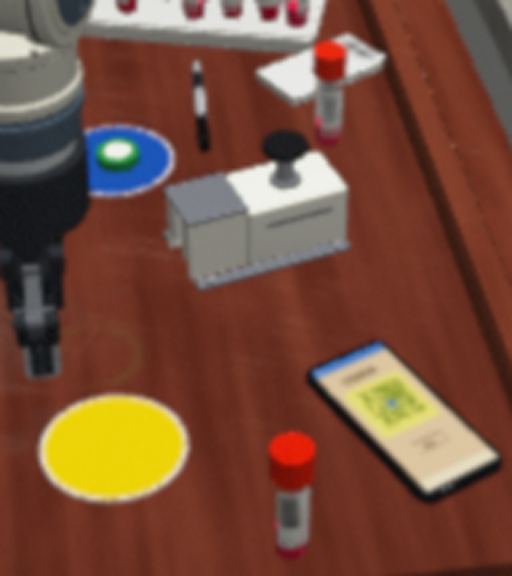

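View pics/top13.png

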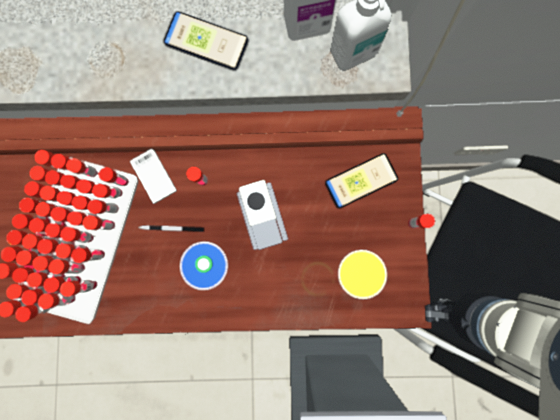

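The token at top-view pixel (203.5, 263.5) sits inside the blue spot centred at (203, 265). The plunger is up, and the phone, pen and tubes look unmoved.

```bash
python3 -c "
from bench import arm
print(arm.hand_in())"
```

```text
the job is handed in; nothing more can be done
None
```

I pressed the plunger fully down once and released it, and exactly one green token came out. I then pushed that token with the outside of the shut fingers onto the blue spot. The job was handed in at about 19.5 s.

- **Press:** The plunger hit its stop at about 23 N and came back up.
- **Token position:** In the last top view the token lies flat, about 5 mm from the spot's centre, against a 35 mm margin. The side view puts it within about 9 mm.
- **Surroundings:** The phone, pen and tubes look unmoved in the last pictures, and the arm is clear of everything.

**Disagreements:**
- **Fingertip height:** With the gripper shut, the fingertips were about 22 mm behind the reported TCP, not 8 mm ahead as stated. I found this from the contact force and the pictures, and set the push height from it.
- **Camera positions:** The cameras differed by up to about 8 mm in y, so I worked with values between them.
- **Push direction:** I first planned to push with the fingers slightly open. I turned the gripper 90 degrees instead, because its linkage could have hit the dispenser.

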